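# Light up a teapot's strainer for inspection

### The job

Before this teapot goes to the kiln its strainer, the patch of holes inside at the root of the spout, has to be looked at with the inspection torch. Click the torch on by pushing its green tail button fully in while it stands in its charging dock, then draw it out and hold it slanted, with the lens a few centimetres above the middle of the teapot's open mouth, so that the beam goes down through the mouth straight onto the strainer. Do not touch the teapot, do not shove its lid or the other things on the bench about, leave the button alone once the torch is out, and finish still holding the torch steady in that position.

Things in the scene. Friction and masses are not known exactly. Their poses are not given: they have to be found in the camera images.
- torch: Torch, 125 mm long: black head 32 mm across to 29 mm from the lens, tapering to an orange barrel 25 mm across from 37 mm to the tail. 0.12 to 0.23 kg, balance 57 mm from the lens. Origin: centre of the lens; +z runs to the tail, the beam leaves along -z. Starts upright in the dock, lens down, 83 mm standing out; 1 to 1.5 mm play all round. Pictures do not show its light.
- torch_switch (a joint): Travel of the torch's tail button in m: 0 out, 0.005 fully pushed in along the torch's axis towards the lens; it springs back. It takes about 1.7 N to start and 4.5 N to bottom out. Fully pushed it still stands 2 mm proud of the tail.
- torch_tail (a point): Centre of the outer face of the green tail button, 15 mm across; 132 mm from the lens when out.
- dock: Charging dock, fixed to the bench: black block 76 x 76 mm, 50 mm high, on a grey foot 104 x 92 mm, with a grey rear housing. Origin: under the centre of the round socket (35 mm bore, 42 mm deep, open to the top), at bench height; z up.
- wheel: Banding wheel (small turntable, does not turn here), fixed: 180 mm across, top 50 mm above the bench. Origin: on its axis, at bench height.
- pot: Brown round teapot standing open on the banding wheel, loose, about 0.36 kg: body 113 mm across and 90 mm high, wall 5 mm. Origin: centre of its foot; +x points to the spout (reaching 105 mm out and 86 mm up), -x to the ring handle (97 mm out, up to 79 mm high), z up.
- pot_mouth (a point): Centre of the teapot's open mouth, level with the rim, 90 mm above the pot's foot on its axis; the opening is 63 mm across.
- strainer (a point): Middle of the strainer holes on the inner wall at the root of the spout: 50 mm from the pot's axis towards the spout and 35 mm above the pot's foot. Seen from the middle of the mouth it lies 42 degrees off straight down.
- tool_jar: Brown jar, 88 mm across and 95 mm high, with bamboo and wooden tools standing in it up to 195 mm high; fixed. It and the dock stand on opposite sides, either way round. Origin: centre of its underside.
- lid: The teapot's brown lid, 72 mm across, 40 mm high, lying on the bench, loose. Origin: centre of its underside.
- cup: Red-brown tea cup, 68 mm across, 48 mm high, loose. Origin: centre of its underside.
- slip_jar: Grey closed jar with white cap, 68 mm across, 75 mm high, loose. Origin: centre of its underside.
- paddle: Dark wooden clay paddle lying flat, 240 mm long, 66 mm wide, 12 mm thick, loose. Origin: on its underside where handle (-x) meets blade (+x).
- brush: Bamboo brush lying flat, 205 mm long, 14 mm thick, loose. Origin: on its underside, 100 mm from the handle's end.

How it is judged:
On the way, in this order (a step that is already met when the one before it is completed fails the run):
1. the tail button is pushed fully in with the torch seated in its dock (value of joint torch_switch above 0.0043 m and z of torch in the frame of dock below 0.014 m), for 0.05 s.
2. the button is out again and the torch is drawn clear above the dock, in the fingers (value of joint torch_switch below 0.002 m and z of torch in the frame of dock above 0.06 m and contact force between the fingers and torch above 2 N), for 0.2 s.
At the end, for the whole second after the job is handed in: Torch held still, touching only the fingers, leaning 24 to 60 degrees, button out; lens 10 to 85 mm short of the mouth; beam line within 15 mm of the strainer and 18 mm of the mouth's middle (each cross axis); lens over 145 mm above the bench; teapot upright where it stood (contact force between the fingers and torch above 2 N and contact force between torch and pot below 0.3 N and contact force between torch and wheel below 0.3 N and contact force between torch and dock below 0.3 N and height (world z) of torch above 0.145 m and x of strainer in the frame of torch between -0.015 and 0.015 m and y of strainer in the frame of torch between -0.015 and 0.015 m and x of pot_mouth in the frame of torch between -0.018 and 0.018 m and y of pot_mouth in the frame of torch between -0.018 and 0.018 m and z of pot_mouth in the frame of torch between -0.085 and -0.01 m and angle between torch's own z axis and vertical between 0.42 and 1.05 rad and value of joint torch_switch below 0.002 m and linear speed of torch below 0.02 m/s and angular speed of torch below 0.15 rad/s and angle between pot's own z axis and vertical below 0.05 rad and distance of pot from where it was at the start of the episode below 0.006 m and horizontal distance between pot and wheel below 0.03 m); the arm keeps its last pose, push and grip.
It fails at once if the teapot is touched, shifted or tipped (contact force between pot and torch above 0.5 N or contact force between pot and the fingers above 0.5 N or contact force between pot and the arm above 0.5 N or distance of pot from where it was at the start of the episode above 0.008 m or angle between pot's own z axis and vertical above 0.1 rad).
It fails at once if the button is pushed again once the torch is out of its dock (z of torch in the frame of dock above 0.03 m and value of joint torch_switch above 0.003 m).
It fails at once if the lid or another thing on the bench is pushed about (distance of any of lid, cup, slip_jar from where it was at the start of the episode above 0.015 m or distance of any of paddle, brush from where it was at the start of the episode above 0.02 m).
It also fails if it takes over 54 s, if anything falls off the work surface, if the arm or the gripper's body presses on something with over 40 N, if the wrist force passes 120 N, or if a joint passes its speed limit or range.

### The arm

A 7-joint arm with a two-finger parallel gripper is mounted at the origin on the work surface. World frame = base frame: x ahead of the robot, y to its left, z up, the work surface at z = 0. Lengths are in m, angles in rad, forces in N, time in s.
With the tool pointing down it reaches from about 0.425 to 0.925 m from the base axis. Payload 6.8 kg.
Tool frame: the origin (TCP) lies midway between the tips of the shut fingers; the grasp point (between the pads) lies r.tcp_to_grasp behind it (r.tcp_to_grasp is the distance from the TCP to the grasp point, in m); x points along the fingers, y is the direction in which the jaws open and shut, and the axes are right-handed (so a half turn about x gives the same grasp; the last joint's range is limited). The gripper opens to 85 mm and grips with 20 to 120 N. Pads are 22 mm wide; open, the fingers measure 114 mm over their backs; the gripper's body (76 mm by 85 mm) begins 54 mm behind the grasp point. The pads swing forward as they close: fully open they stand 13 mm farther back than shut.
Start: joints at [-1.452, 0.477, 0.022, 1.555, -0.011, 1.109, -0.083], TCP at [0.152, 0.658, 0.231] pointing down, gripper open.
Joint ranges: [-2.96, 2.96], [-0.34, 2.1], [-1.41, 1.46], [0.24, 2.44], [-1.37, 4.51], [0.17, 1.92], [-2.96, 2.96]. Speed limits (rad/s): [2.39, 2.39, 3.14, 3.14, 3.14, 3.14, 3.14].

### API

Orientations are given as a rotation vector (axis times angle).
In Python, from bench import r, grab_frame, search_frame, cut_out, pinpoint gives the robot as it stands. The module is installed in compiled form; this text tells all that it offers.
- The arm moves only by the tool apply_moves, never from a script. Its argument "commands" is a list of rows, each a list of 7 numbers: the finger opening in mm, from 0 to 85.4, then the shift along the tool's x, y, z in mm, then the turn, a rotation vector about the tool's x, y, z in rad. A call has 1 to 20 rows; each row is the pose to reach, as a shift and turn from the pose commanded when the call began, along the tool's axes at that moment; what a row does not reach only later rows make up. A row lasts 1/10 s, in which the tool goes at most 50 mm and 8.59 degrees, less where a joint would pass 70% of its speed; a pose out of reach is approached as far as the arm can. A call with a gripper value outside its range is refused whole. The fingers move at their own pace and stop on an object; "force" is the grip in N (left out, the last holds). Time passes only in rows, so rows that repeat a pose let the fingers close. It gives the time, the measured TCP pose, the force and the opening at its end, in the units of the state.
- r.get_obs(): the state, without advancing time (a new reading comes with each control period).
- grab_frame(name): name is "scene" or "top" or "wrist"; returns a dict with "pixels" (400x640x3 uint8, red, green, blue), "mtx" (3x3 intrinsics, pixels), "position" and "rotation" of the camera in the world; the wrist camera has in their place "T_tool_cam" (4x4, takes a point from camera to tool coordinates, whose origin is the TCP and whose axes are the tool frame's). Camera axes: x right, y down, z forward; pixel columns grow to the right and rows downward; lengths in m; the calibration is good to about 2 mm. A picture is of the moment at which its call begins: read the wrist's pose just before it. There is no depth.
- r.hand_in(): hands the job in, once; it reports no verdict.
Trained networks look in the newest picture that a camera, given by its name, has taken for a name from the list of things; names that differ only in an ending like _2 or _b are one class to them, and where a whole thing is asked for, a point or a joint stands for the part that bears it (a point fixed in the world has none). Each returns a list of dicts, best first, with "confidence" (0 to 1); they miss things now and then, are a little off and sometimes report something else, mostly with a low value. They report only what shows in the picture. A call takes as long as a camera call.
- search_frame(label, camera): "point" ([column, row] as shares, 0 to 1, of the picture: columns of its width, rows of its height, amid what is visible of it).
- cut_out(label, camera): "pixels" (400x640 bool, what is visible of it) and "point" ([column, row] as shares, 0 to 1, of the picture: columns of its width, rows of its height, amid what is visible of it).
- pinpoint(label, camera): "point" ([column, row] as shares, 0 to 1, of the picture: columns of its width, rows of its height: a listed point, or the origin of a listed thing).
The state is a dict: "clock": time; "joints": joint angles; "qvel": joint speeds; "tau": joint torques, N m; "tcp_pos": TCP position; "orientation": TCP orientation; "contact_force": force on the tool from outside, world axes, zero at the start; "moment": the same for the moment, N m; "grip_width": finger opening in m.
Only numpy, scipy, OpenCV 4.12 (cv2) and the standard library are available. Lean on these libraries where they do the work, as an engineer would, in place of code of your own. Each camera call takes 0.05 s, during which the arm holds its last target.

## Working session

There is one attempt and no reset: what is moved stays moved. The work goes in short steps, Python scripts to look and compute and a tool call to move; the robot and the scene stay as the last step left them, time stands still between calls to the robot, and variables do not carry over. Pictures are saved under pics/ and viewed, and the job is handed in when it is done.

Besides the shell and the picture viewer there is one more tool, called as a command line: name --pt "numbers of a row" for each row, then --argument value for the rest. apply_moves: Moves the arm, as the interface text tells. Its arguments: {"type":"object","properties":{"commands":{"type":"array"},"force":{"type":"number"}},"required":["commands"]}

```bash
mkdir -p pics; cat > h.py <<'E'
import numpy as np, cv2
from scipy.spatial.transform import Rotation as R
from bench import r, grab_frame, search_frame, cut_out, pinpoint
def save(f,n): cv2.imwrite('pics/'+n,cv2.cvtColor(f['pixels'],cv2.COLOR_RGB2BGR))
def campose(f,o=None):
    if 'position' in f:
        M=np.array(f['rotation']); 
        if M.shape!=(3,3): M=R.from_rotvec(M).as_matrix()
        return M,np.array(f['position'])
    T=np.eye(4);T[:3,:3]=R.from_rotvec(o['orientation']).as_matrix();T[:3,3]=o['tcp_pos']
    T=T@np.array(f['T_tool_cam']);return T[:3,:3],T[:3,3]
def ray(f,pt,o=None):
    M,p=campose(f,o);u=np.array([pt[0]*640,pt[1]*400,1]);d=M@np.linalg.solve(f['mtx'],u);return p,d/np.linalg.norm(d)
def atz(f,pt,z,o=None):
    p,d=ray(f,pt,o);return p+d*(z-p[2])/d[2]
def tri(rs):
    A=np.zeros((3,3));b=np.zeros(3)
    for p,d in rs: P=np.eye(3)-np.outer(d,d);A+=P;b+=P@p
    x=np.linalg.solve(A,b);return x,[np.linalg.norm((np.eye(3)-np.outer(d,d))@(x-p)) for p,d in rs]
def proj(f,X,o=None):
    M,p=campose(f,o);c=f['mtx']@(M.T@(np.array(X)-p));return c[:2]/c[2]
E
python3 - <<'E'
from h import *
np.set_printoptions(precision=4,suppress=True)
o=r.get_obs();print(o,r.tcp_to_grasp)
F={}
for c in ['scene','top','wrist']:
    f=grab_frame(c);save(f,c+'0.png');F[c]=f
    print(c,campose(f,o)[1])
    for l in ['torch_tail','dock','torch','wheel','pot','pot_mouth','strainer','tool_jar','lid','cup','slip_jar','paddle','brush']:
        q=pinpoint(l,c)
        print(l,[(np.array(x['point']).round(3)*[640,400],round(x['confidence'],2)) for x in q[:2]], atz(f,q[0]['point'],dict(torch_tail=.14,pot=.05,pot_mouth=.14,strainer=.085,torch=.008).get(l,0),o) if q else '')
E
```

```text
{'clock': 0.0, 'joints': array([-1.4521,  0.4778,  0.0223,  1.5564, -0.0115,  1.1093, -0.0831]), 'qvel': array([-0.0002, -0.0003, -0.0011,  0.0011,  0.0004,  0.0013,  0.0009]), 'tau': array([  0.0005, -59.6457,   1.6078, -28.1203,   0.0124,   0.0094,
        -0.    ]), 'tcp_pos': array([0.1517, 0.6571, 0.2303]), 'orientation': array([ 0.1766,  1.5635, -0.1794]), 'contact_force': array([-0.1126,  0.2966, -0.4755]), 'moment': array([-0.0095,  0.0254, -0.0425]), 'grip_width': 0.0854269041402788} 0.0187
scene [ 1.2276 -0.0983  1.1586]
torch_tail [(array([206.08, 228.8 ]), 0.66), (array([192.64, 203.2 ]), 0.48)] [ 0.5754 -0.2927  0.14  ]
dock [(array([204.8, 225.6]), 0.71)] [ 0.4735 -0.3228  0.    ]
torch [(array([204.16, 223.6 ]), 0.7), (array([293.76, 197.6 ]), 0.4)] [ 0.4711 -0.3225  0.008 ]
wheel [(array([332.16, 244.  ]), 0.57)] [0.6094 0.0596 0.    ]
pot [(array([331.52, 229.6 ]), 0.83), (array([404.48, 207.2 ]), 0.42)] [0.5878 0.0598 0.05  ]
pot_mouth [(array([332.16, 218.4 ]), 0.93)] [0.6051 0.0555 0.14  ]
strainer [(array([331.52, 241.6 ]), 0.73)] [0.6469 0.0483 0.085 ]
tool_jar 
[... 870 characters left out ...]
 0.0571 0.14  ]
strainer [(array([306.56, 171.6 ]), 0.78)] [0.6582 0.0595 0.085 ]
tool_jar [(array([307.2, 168. ]), 0.59), (array([232.96, 214.8 ]), 0.56)] [0.6854 0.0612 0.    ]
lid [(array([337.92, 244.4 ]), 0.86)] [ 0.4094 -0.0463  0.    ]
cup [(array([228.48, 162.4 ]), 0.55)] [0.7106 0.3457 0.    ]
slip_jar [(array([401.28, 159.2 ]), 0.8), (array([306.56, 192.8 ]), 0.74)] [ 0.7138 -0.2795  0.    ]
paddle [(array([176. , 232.8]), 0.82)] [0.4579 0.5305 0.    ]
brush [(array([460.8, 228. ]), 0.74)] [ 0.4621 -0.4831 -0.    ]
wrist [0.0897 0.6734 0.3727]
torch_tail [] 
dock [] 
torch [] 
wheel [] 
pot [] 
pot_mouth [] 
strainer [] 
tool_jar [] 
lid [] 
cup [] 
slip_jar [] 
paddle [] 
brush []
```

View pics/scene0.png

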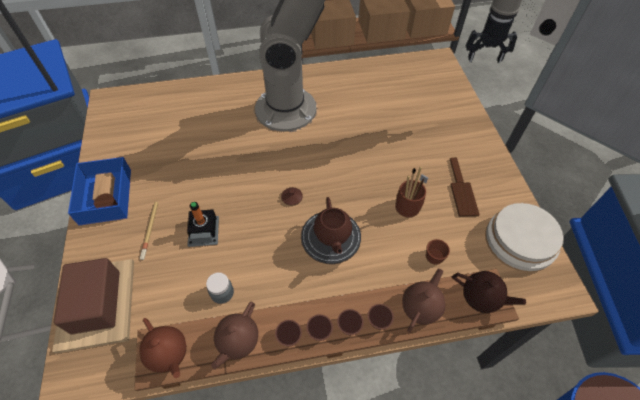

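View pics/top0.png

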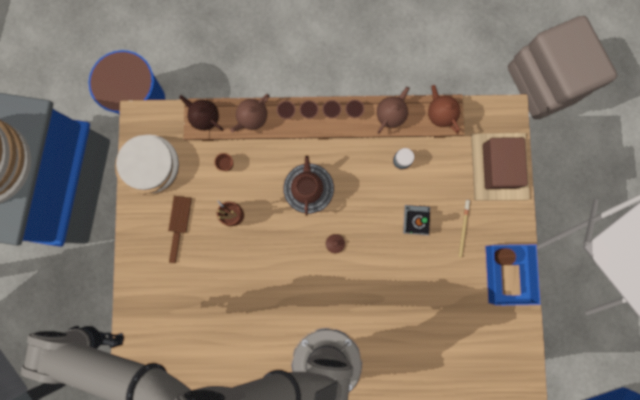

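The scene shows the dock and torch at about (200,220), with the green tail at about (194,204). The pot is on the wheel at (332,230) with its spout pointing away from the robot, and the tool jar is at (410,195) on the arm's side. I'll rise and then swing over to the dock.

```bash
cat >> h.py <<'E'
def to_tool(P,Rm,o=None):
    o=o or r.get_obs();R0=R.from_rotvec(o['orientation']);
    return (R0.inv().apply(np.array(P)-o['tcp_pos'])*1000).round(1),(R0.inv()*R.from_matrix(Rm)).as_rotvec().round(4)
def tool(yaw,tilt=0,taz=None):
    # tool x down, y horizontal at angle yaw ; tilt: x leans toward azimuth yaw-90..
    y=np.array([np.cos(yaw),np.sin(yaw),0]);h=np.array([np.sin(yaw),-np.cos(yaw),0])  # h horizontal
    x=np.cos(tilt)*np.array([0,0,-1])+np.sin(tilt)*h
    return np.stack([x,y,np.cross(x,y)],1)
E
python3 - <<'E'
from h import *
np.set_printoptions(precision=4,suppress=True)
o=r.get_obs();print(R.from_rotvec(o['orientation']).as_matrix())
for P in [(.152,.657,.42),(.5,.4,.42),(.5,-.1,.42),(.42,-.3,.38)]: print(to_tool(P,tool(np.pi/2)))
print(to_tool((.42,-.3,.38),tool(-np.pi/2)))
F={c:grab_frame(c) for c in ['scene','top']}
for l in ['torch_tail','torch','dock','lid','slip_jar','brush']:
  for c in F:
    q=cut_out(l,c)
    for x in q[:2]:
        m=x['pixels'];ys,xs=np.nonzero(m);print(l,c,round(x['confidence'],2),np.array(x['point'])*[640,400],xs.min(),xs.max(),ys.min(),ys.max(),m.sum())
E
```

```text
[[-0.      0.2249  0.9744]
 [ 0.      0.9744 -0.2249]
 [-1.      0.     -0.    ]]
(array([-188.7,   -0.7,    0.4]), array([-0.2268, -0.    , -0.    ]))
(array([-188.7, -172.8,  397.3]), array([-0.2268, -0.    , -0.    ]))
(array([-188.7, -660. ,  509.7]), array([-0.2268, -0.    , -0.    ]))
(array([-148.7, -872.9,  476.7]), array([-0.2268, -0.    , -0.    ]))
(array([-148.7, -872.9,  476.7]), array([ 2.9148, -0.    ,  0.    ]))
torch scene 0.57 [196.288 211.2  ] 190 204 202 225 206
torch scene 0.19 [410.88 194.6 ] 395 426 175 216 906
torch top 0.44 [422.976 221.08 ] 415 427 217 226 100
dock scene 0.6 [205.824 230.4  ] 186 218 209 246 1002
dock scene 0.43 [198.08 212.6 ] 190 204 202 225 196
dock top 0.74 [336.896 243.32 ] 326 345 233 253 344
dock top 0.64 [413.824 217.6  ] 403 430 205 235 666
lid top 0.68 [336.192 246.72 ] 326 345 234 253 321
lid top 0.19 [175.872 222.6  ] 168 191 196 263 1004
slip_jar scene 0.83 [220.992 288.2  ] 206 233 272 303 666
slip_jar top 0.78 [404.48 159.4 ] 393 413 149 169 335
brush scene 0.59 [147.776 233.4  ] 140 157 202 259 276
brush scene 0.58 [412.096 195.   ] 395 427 170 217 1020
brush top 0.49 [461.12 223.4 ] 460 469 201 255 204
```

apply_moves --pt "85 -190 0 0 0 0 0" --pt "85 -190 0 0 0 0 0" --pt "85 -190 0 0 0 0 0" --pt "85 -190 0 0 0 0 0" --pt "85 -190 -173 397 0 0 0" --pt "85 -190 -173 397 0 0 0" --pt "85 -190 -173 397 0 0 0" --pt "85 -190 -173 397 0 0 0" --pt "85 -190 -173 397 0 0 0" --pt "85 -190 -173 397 0 0 0" --pt "85 -190 -173 397 0 0 0" --pt "85 -190 -173 397 0 0 0" --pt "85 -190 -173 397 0 0 0" --pt "85 -190 -173 397 -0.227 0 0" --pt "85 -190 -173 397 -0.227 0 0"

```text
clock: 4.3
tcp_pos: [0.501, 0.3984, 0.4212]
orientation: [-0.002, 1.571, 0.001]
contact_force: [-0.0, -0.0, 0.4]
grip_width: 0.0852
```

```bash
python3 - <<'E'
from h import *
np.set_printoptions(precision=4,suppress=True)
o=r.get_obs();print(o['clock'],o['tcp_pos'],o['orientation'],o['joints'])
for P in [(.5,-.1,.42),(.43,-.3,.36)]: print(to_tool(P,tool(np.pi/2)))
f=grab_frame('wrist');save(f,'w1.png');print(np.array(f['T_tool_cam']))
E
```

```text
4.3 [0.501  0.3984 0.4212] [-0.0018  1.5706  0.0014] [-0.9049  0.3137  0.1866  1.3811 -0.0573  1.4521  0.8524]
(array([   1.4, -498.4,   -2.1]), array([0.0021, 0.0002, 0.0003]))
(array([  61.4, -698.2,  -72.5]), array([0.0021, 0.0002, 0.0003]))
[[ 0.001  -0.2598  0.9657 -0.1424]
 [ 1.      0.0012 -0.0007  0.0013]
 [-0.0009  0.9657  0.2598 -0.0637]
 [ 0.      0.      0.      1.    ]]
```

apply_moves --pt "85 0 -498 0 0 0 0" --pt "85 0 -498 0 0 0 0" --pt "85 0 -498 0 0 0 0" --pt "85 0 -498 0 0 0 0" --pt "85 0 -498 0 0 0 0" --pt "85 0 -498 0 0 0 0" --pt "85 0 -498 0 0 0 0" --pt "85 0 -498 0 0 0 0" --pt "85 0 -498 0 0 0 0" --pt "85 0 -498 0 0 0 0" --pt "85 60 -698 -72 0 0 0" --pt "85 60 -698 -72 0 0 0" --pt "85 60 -698 -72 0 0 0" --pt "0 60 -698 -72 0 0 0" --pt "0 60 -698 -72 0 0 0" --pt "0 60 -698 -72 0 0 0"

```text
clock: 5.95
tcp_pos: [0.4253, -0.3012, 0.3608]
orientation: [0.006, 1.572, -0.007]
contact_force: [0.0, -0.3, 0.1]
grip_width: 0.0439
```

```bash
python3 - <<'E'
from h import *
np.set_printoptions(precision=4,suppress=True)
o=r.get_obs();print(o['clock'],o['tcp_pos'],o['orientation'],o['joints'],o['grip_width'])
f=grab_frame('wrist');save(f,'w2.png')
for l,z in [('torch_tail',.14),('dock',0),('torch',.008)]:
    q=pinpoint(l,'wrist')
    for x in q[:2]: print(l,round(x['confidence'],2),np.array(x['point'])*[640,400],atz(f,x['point'],z,o))
E
```

```text
5.95 [ 0.4253 -0.3012  0.3608] [ 0.0058  1.5721 -0.0066] [-0.1405  0.1215  0.7155  1.7798 -0.0821  1.2717  2.1586] 0.04389092663786571
torch_tail 0.68 [298.304 223.48 ] [ 0.4885 -0.3263  0.14  ]
dock 0.93 [302.976 195.6  ] [ 0.4876 -0.3276  0.    ]
torch 0.8 [305.088 192.6  ] [ 0.4805 -0.3235  0.008 ]
```

View pics/w2.png

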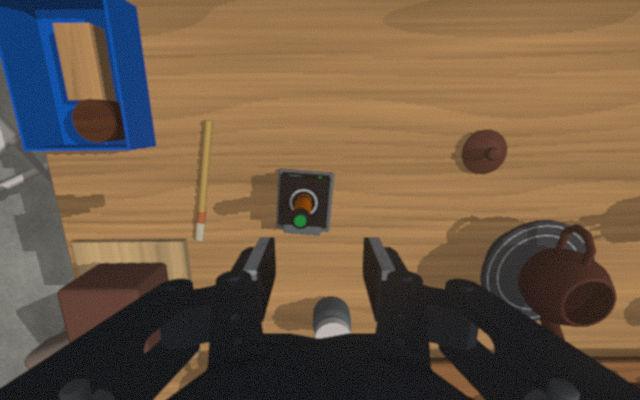

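View pics/w1.png

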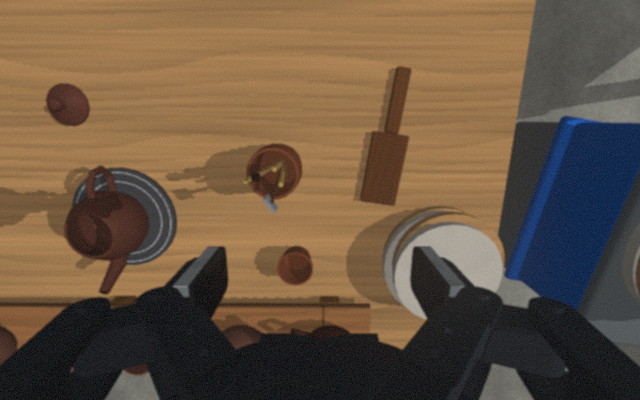

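```bash
cat >> h.py <<'E'
def green(f,roi=None):
    hsv=cv2.cvtColor(f['pixels'],cv2.COLOR_RGB2HSV);m=cv2.inRange(hsv,(45,120,60),(80,255,255))
    n,lab,st,ce=cv2.connectedComponentsWithStats(m);
    return sorted([(st[i,4],tuple(ce[i]+.5),tuple(st[i,:4])) for i in range(1,n)],reverse=True)[:3]
E
python3 - <<'E'
from h import *
np.set_printoptions(precision=4,suppress=True)
o=r.get_obs();f=grab_frame('wrist')
for g in green(f)[:2]: print(g,atz(f,np.array(g[1])/[640,400],.14,o))
rs=[]
rs.append(ray(f,np.array(green(f)[0][1])/[640,400],o))
for c in ['scene','top']:
    f=grab_frame(c);
    for g in green(f)[:3]: print(c,g,atz(f,np.array(g[1])/[640,400],.14))
print(o['tcp_pos'],o['contact_force'],r.get_obs()['grip_width'])
print(to_tool((.44,-.325,.25),tool(np.pi/2)))
E
```

```text
(np.int32(131), (np.float64(295.90458015267177), np.float64(217.5381679389313)), (np.int32(289), np.int32(211), np.int32(13), np.int32(13))) [ 0.4852 -0.3239  0.14  ]
(np.int32(10), (np.float64(317.0), np.float64(174.5)), (np.int32(315), np.int32(173), np.int32(4), np.int32(3))) [ 0.4308 -0.2977  0.14  ]
scene (np.int32(19), (np.float64(193.8684210526316), np.float64(204.97368421052633)), (np.int32(191), np.int32(203), np.int32(6), np.int32(4))) [ 0.4901 -0.3235  0.14  ]
top (np.int32(25), (np.float64(424.98), np.float64(220.26)), (np.int32(422), np.int32(217), np.int32(6), np.int32(6))) [ 0.4819 -0.3271  0.14  ]
[ 0.4289 -0.2967  0.3615] [ 0.6733  0.175  -0.61  ] -0.0003460751745334114
(array([111.5, -28.1,  11.2]), array([ 0.0025,  0.0005, -0.0001]))
```

apply_moves --pt "0 70 -28 10 0 0 0" --pt "0 130 -28 10 0 0 0" --pt "0 130 -28 10 0 0 0" --pt "0 130 -28 10 0 0 0" --pt "0 130 -28 10 0 0 0" --pt "0 130 -28 10 0 0 0"

```text
clock: 6.9
tcp_pos: [0.4392, -0.3266, 0.2336]
orientation: [-0.002, 1.567, -0.0]
contact_force: [0.1, 0.2, 0.1]
grip_width: 0.0002
```

```bash
python3 - <<'E'
from h import *
np.set_printoptions(precision=4,suppress=True)
o=r.get_obs();f=grab_frame('wrist');save(f,'w3.png')
print(o['clock'],o['tcp_pos'],o['orientation'],o['contact_force'])
for g in green(f)[:2]: print(g,atz(f,np.array(g[1])/[640,400],.14,o))
q=pinpoint('dock','wrist');print([(x['confidence'],atz(f,x['point'],0,o)) for x in q])
g=atz(f,np.array(green(f)[0][1])/[640,400],.14,o)
print(to_tool((g[0],g[1],.16),tool(np.pi/2)))
E
```

```text
6.9 [ 0.4392 -0.3266  0.2336] [-0.0017  1.5675 -0.0004] [0.0753 0.2108 0.1026]
(np.int32(15), (np.float64(342.76666666666665), np.float64(184.76666666666668)), (np.int32(340), np.int32(183), np.int32(5), np.int32(4))) [ 0.4264 -0.3067  0.14  ]
(np.int32(1), (np.float64(562.5), np.float64(283.5)), (np.int32(562), np.int32(283), np.int32(1), np.int32(1))) [ 0.5125 -0.1164  0.14  ]
[(0.93, array([ 0.4863, -0.3232,  0.    ]))]
(array([ 73.4,  19.9, -12.9]), array([0.0008, 0.0036, 0.0012]))
```

View pics/w3.png

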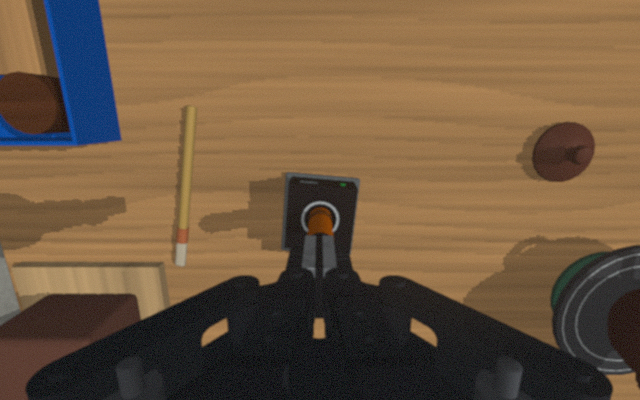

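```bash
python3 - <<'E'
from h import *
np.set_printoptions(precision=4,suppress=True)
o=r.get_obs();f=grab_frame('wrist')
im=cv2.cvtColor(f['pixels'],cv2.COLOR_RGB2BGR)
cv2.imwrite('pics/w3c.png',cv2.resize(im[160:270,260:380],None,fx=5,fy=5,interpolation=cv2.INTER_CUBIC))
for X in [(.486,-.324,.05),(.484,-.324,.05),(.486,-.324,.14)]: print(proj(f,X,o))
for p in [(320,217),(320,218)]: print(atz(f,np.array(p)/[640,400],.05,o))
E
```

```text
[320.22   219.7866]
[320.2252 218.0891]
[320.4728 254.6215]
[ 0.4827 -0.3243  0.05  ]
[ 0.4839 -0.3243  0.05  ]
```

View pics/w3c.png

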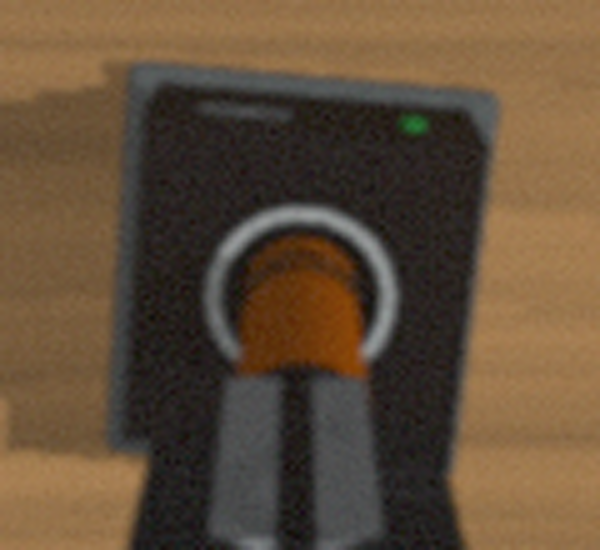

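```bash
python3 - <<'E'
from h import *
print(to_tool((.4855,-.324,.155),tool(np.pi/2)),r.get_obs()['tcp_pos'])
E
```

```text
(array([78.3,  2.5, 46.3]), array([0.0006, 0.0034, 0.001 ])) [ 0.43890108 -0.32647467  0.23318933]
```

apply_moves --pt "0 0 2.5 46 0 0.0034 0" --pt "0 0 2.5 46 0 0.0034 0" --pt "0 50 2.5 46 0 0.0034 0" --pt "0 78 2.5 46 0 0.0034 0" --pt "0 78 2.5 46 0 0.0034 0" --pt "0 78 2.5 46 0 0.0034 0"

```text
clock: 7.65
tcp_pos: [0.4844, -0.3239, 0.1545]
orientation: [-0.001, 1.573, -0.0]
contact_force: [-0.6, -0.2, 0.2]
grip_width: -0.0
```

```bash
python3 - <<'E'
from h import *
o=r.get_obs();print(o['clock'],o['contact_force'],o['tcp_pos'],to_tool((.4855,-.324,.134),tool(np.pi/2)))
for c in ['scene','wrist']:save(grab_frame(c),c+'4.png')
im=cv2.imread('pics/scene4.png');cv2.imwrite('pics/s4c.png',cv2.resize(im[150:260,140:260],None,fx=5,fy=5))
E
```

```text
7.65 [-0.60171803 -0.16909273  0.1693043 ] [ 0.48443756 -0.32393958  0.15445669] (array([20.5, -0. ,  1.1]), array([ 0.0004, -0.0026,  0.0006]))
```

View pics/s4c.png

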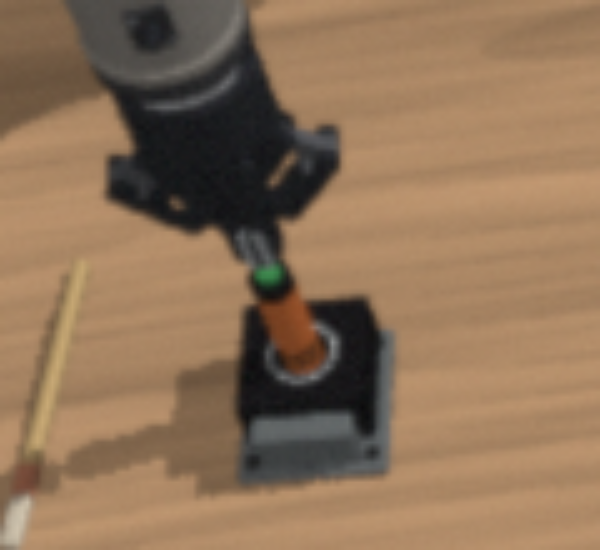

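View pics/wrist4.png

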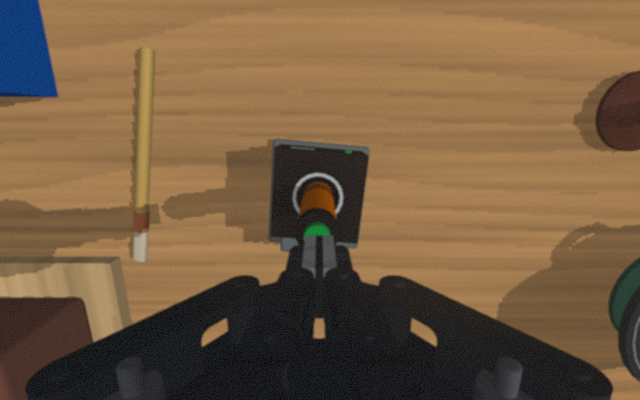

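The shut fingertips are right above the green button: it sits at (317,230) in the wrist view and touches the tips in the scene view. I'll push now.

apply_moves --pt "0 8 0 1 0 0 0" --pt "0 13 0 1 0 0 0" --pt "0 16 0 1 0 0 0" --pt "0 18 0 1 0 0 0" --pt "0 20 0 1 0 0 0" --pt "0 21 0 1 0 0 0" --pt "0 21 0 1 0 0 0"

```text
clock: 8.45
tcp_pos: [0.4867, -0.3252, 0.135]
orientation: [-0.001, 1.569, -0.002]
contact_force: [-1.4, 1.6, 17.9]
grip_width: -0.0001
```

Contact at z=0.135 with 18 N means the button bottomed. I'll retreat, open the fingers, and pre-tilt for a grasp inclined 20° to the torch, which keeps the wrist in range for the final slant.

apply_moves --pt "0 0 0 0 0 0 0" --pt "0 -30 0 0 0 0 0" --pt "0 -60 0 0 0 0 0" --pt "85 -90 0 0 0 0 0" --pt "85 -90 0 0 0 0 0" --pt "85 -90 0 0 0 0 0"

```text
clock: 9.05
tcp_pos: [0.4852, -0.3236, 0.2225]
orientation: [-0.0, 1.573, 0.0]
contact_force: [-0.3, 0.0, -0.5]
grip_width: 0.0435
```

```bash
python3 - <<'E'
from h import *
np.set_printoptions(precision=4,suppress=True)
o=r.get_obs();f=grab_frame('wrist');save(f,'w5.png')
print(o['clock'],o['tcp_pos'],o['grip_width'],o['joints'],o['contact_force'])
for g in green(f)[:2]: print(g,atz(f,np.array(g[1])/[640,400],.14,o))
G=np.array([.4855,-.324,.096]);T=tool(np.pi/2,-.35);x=T[:,0]
for b in (.12,.0): print(to_tool(G+x*(.0187-b),T))
E
```

```text
9.05 [ 0.4852 -0.3236  0.2225] 0.04350766079629233 [-0.0371  0.3926  0.6757  1.8231 -0.2819  1.026   2.3208] [-0.2807  0.0244 -0.4862]
(np.int32(329), (np.float64(316.67629179331306), np.float64(204.0562310030395)), (np.int32(306), np.int32(194), np.int32(21), np.int32(20))) [ 0.4845 -0.3241  0.14  ]
(np.int32(8), (np.float64(341.5), np.float64(145.875)), (np.int32(339), np.int32(145), np.int32(5), np.int32(2))) [ 0.4408 -0.306   0.14  ]
(array([30.3, -0.8, 35.7]), array([ 0.0005,  0.3459, -0.0006]))
(array([143.2,  -0.9,  -5. ]), array([ 0.0005,  0.3459, -0.0006]))
```

View pics/w5.png

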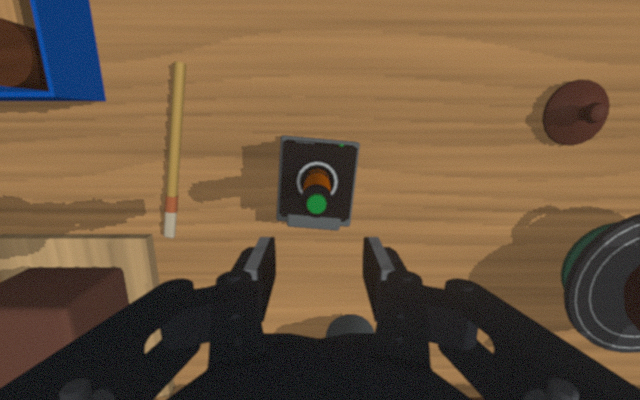

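apply_moves --pt "85 30 -0.8 35 0 0.15 0" --pt "85 30 -0.8 35 0 0.3 0" --pt "85 30 -0.8 35 0 0.346 0" --pt "85 30 -0.8 35 0 0.346 0" --pt "85 60 -0.8 24 0 0.346 0" --pt "85 100 -0.8 10 0 0.346 0" --pt "85 130 -0.8 -0.5 0 0.346 0" --pt "85 143 -0.8 -5.5 0 0.346 0" --pt "85 143 -0.8 -5.5 0 0.346 0" --pt "85 143 -0.8 -5.5 0 0.346 0"

```text
clock: 10.1
tcp_pos: [0.4797, -0.3251, 0.0805]
orientation: [-0.0, 1.918, -0.001]
contact_force: [1.3, 0.1, -0.7]
grip_width: 0.0851
```

```bash
python3 - <<'E'
from h import *
np.set_printoptions(precision=4,suppress=True)
o=r.get_obs();f=grab_frame('wrist');save(f,'w6.png');save(grab_frame('scene'),'s6.png')
im=cv2.imread('pics/s6.png');cv2.imwrite('pics/s6c.png',cv2.resize(im[150:260,140:260],None,fx=5,fy=5))
print(o['clock'],o['tcp_pos'],o['grip_width'],o['joints'],o['contact_force'])
G=np.array([.485,-.324,.096]);T=tool(np.pi/2,-.35);x=T[:,0]
print(to_tool(G+x*(.0187),T))
E
```

```text
10.1 [ 0.4797 -0.3251  0.0805] 0.08513349236896794 [-0.0098  0.7524  0.627   1.7116 -0.2633  1.1115  2.2678] [ 1.2564  0.1066 -0.7437]
(array([ 3. ,  1.2, -1. ]), array([-0.0001,  0.0039,  0.0014]))
```

View pics/w6.png

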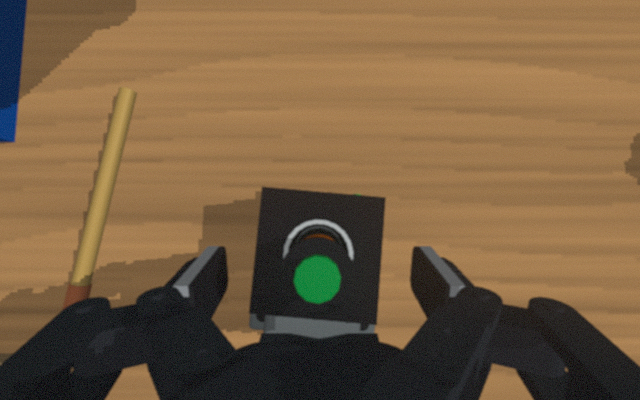

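View pics/s6c.png

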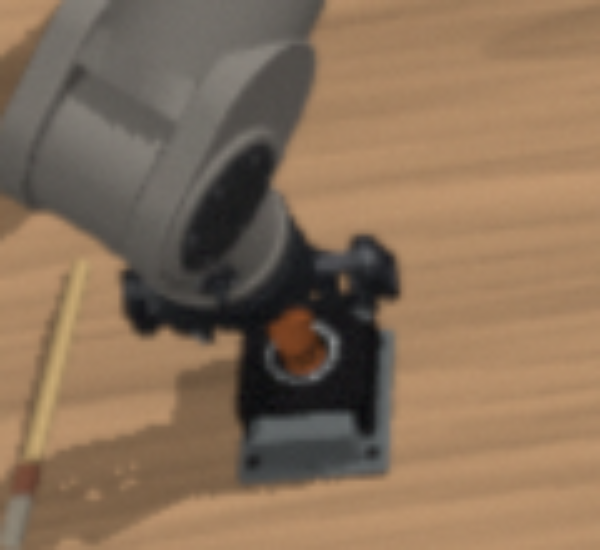

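The torch is centred between the pads, with the button at (317,279) and the pads at 225 and 413. Closing.

apply_moves --pt "85 1 1 -1 0 0 0" --pt "20 1 1 -1 0 0 0" --pt "20 1 1 -1 0 0 0" --pt "20 1 1 -1 0 0 0" --pt "20 1 1 -1 0 0 0" --pt "20 1 1 -1 0 0 0" --pt "20 1 1 -1 0 0 0" --pt "20 1 1 -1 0 0 0" --pt "20 1 1 -1 0 0 0" --force 70

```text
clock: 11.1
tcp_pos: [0.4779, -0.3237, 0.0789]
orientation: [-0.0, 1.92, -0.0]
contact_force: [-0.2, -0.8, 3.0]
grip_width: 0.0237
```

```bash
python3 - <<'E'
from h import *
np.set_printoptions(precision=4,suppress=True)
o=r.get_obs();f=grab_frame('wrist');save(f,'w7.png')
print(o['clock'],o['tcp_pos'],o['orientation'],o['grip_width'],o['joints'],o['contact_force'])
for dz in(.1,.22): print(to_tool(o['tcp_pos']+[0,0,dz],R.from_rotvec(o['orientation']).as_matrix()))
print(green(f))
E
```

```text
11.1 [ 0.4779 -0.3237  0.0789] [-0.0004  1.92   -0.0003] 0.023725091358011187 [-0.0113  0.7524  0.6263  1.7171 -0.2632  1.1079  2.2675] [-0.157  -0.8182  2.9886]
(array([-94. ,  -0.1, -34.2]), array([ 0.0001,  0.    , -0.0001]))
(array([-206.7,   -0.1,  -75.3]), array([ 0.0001,  0.    , -0.0001]))
[(np.int32(1923), (np.float64(320.21346853874155), np.float64(284.7761310452418)), (np.int32(295), np.int32(259), np.int32(50), np.int32(51)))]
```

View pics/w7.png

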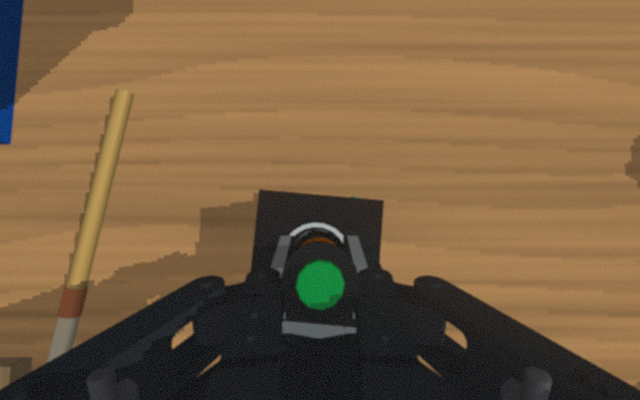

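```bash
python3 - <<'E'
from h import *
o=r.get_obs();R0=R.from_rotvec(o['orientation'])
lens=R0.inv().apply(np.array([.485,-.324,.008])-o['tcp_pos']);ax=R0.inv().apply([0,0,1]);print(lens,ax)
np.savez('grasp.npz',lens=lens,ax=ax)
E
```

```text
[ 0.06415866 -0.00034533  0.03095422] [-9.39644628e-01 -3.18171248e-04 -3.42151825e-01]
```

apply_moves --pt "20 -9.4 0 -3.4 0 0 0" --pt "20 -28 0 -10 0 0 0" --pt "20 -56 0 -20.5 0 0 0" --pt "20 -94 0 -34 0 0 0" --pt "20 -132 0 -48 0 0 0" --pt "20 -169 0 -61.5 0 0 0" --pt "20 -207 0 -75 0 0 0" --pt "20 -207 0 -75 0 0 0" --pt "20 -207 0 -75 0 0 0" --pt "20 -207 0 -75 0 0 0"

```text
clock: 12.15
tcp_pos: [0.4777, -0.3225, 0.2976]
orientation: [0.001, 1.922, 0.002]
contact_force: [0.4, 0.9, -1.9]
grip_width: 0.0235
```

```bash
python3 - <<'E'
from h import *
np.set_printoptions(precision=4,suppress=True)
o=r.get_obs();f=grab_frame('wrist');save(f,'w8.png');print(green(f))
s=grab_frame('scene');save(s,'s8.png');im=cv2.imread('pics/s8.png');cv2.imwrite('pics/s8c.png',cv2.resize(im[100:300,130:430],None,fx=2.6,fy=2.6))
t=grab_frame('top');save(t,'t8.png')
print(o['clock'],o['tcp_pos'],o['orientation'],o['grip_width'],o['contact_force'])
# pot
for l,z in [('pot_mouth',.14),('strainer',.085),('pot',.05),('wheel',0)]:
  for c,ff in [('wrist',f),('scene',s),('top',t)]:
    q=pinpoint(l,c)
    if q: print(l,c,round(q[0]['confidence'],2),atz(ff,q[0]['point'],z,o if c=='wrist' else None))
E
```

```text
[(np.int32(1916), (np.float64(320.24060542797497), np.float64(284.9034446764092)), (np.int32(295), np.int32(259), np.int32(50), np.int32(51))), (np.int32(1), (np.float64(335.5), np.float64(214.5)), (np.int32(335), np.int32(214), np.int32(1), np.int32(1)))]
12.15 [ 0.4777 -0.3225  0.2976] [0.0008 1.9222 0.002 ] 0.023513639649459038 [ 0.3556  0.8913 -1.8805]
pot_mouth wrist 0.39 [ 0.4639 -0.4371  0.14  ]
pot_mouth scene 0.55 [0.5984 0.0594 0.14  ]
pot_mouth top 0.57 [0.6049 0.0594 0.14  ]
strainer scene 0.6 [0.65  0.051 0.085]
strainer top 0.68 [0.6558 0.0663 0.085 ]
pot wrist 0.82 [0.6071 0.0651 0.05  ]
pot scene 0.55 [0.6003 0.0606 0.05  ]
pot top 0.81 [0.5971 0.0644 0.05  ]
wheel wrist 0.76 [0.6118 0.0538 0.    ]
wheel scene 0.65 [0.608  0.0613 0.    ]
wheel top 0.76 [0.598  0.0502 0.    ]
```

View pics/w8.png

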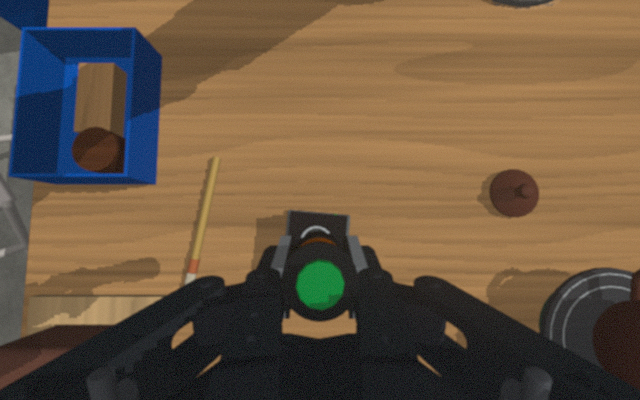

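View pics/s8c.png

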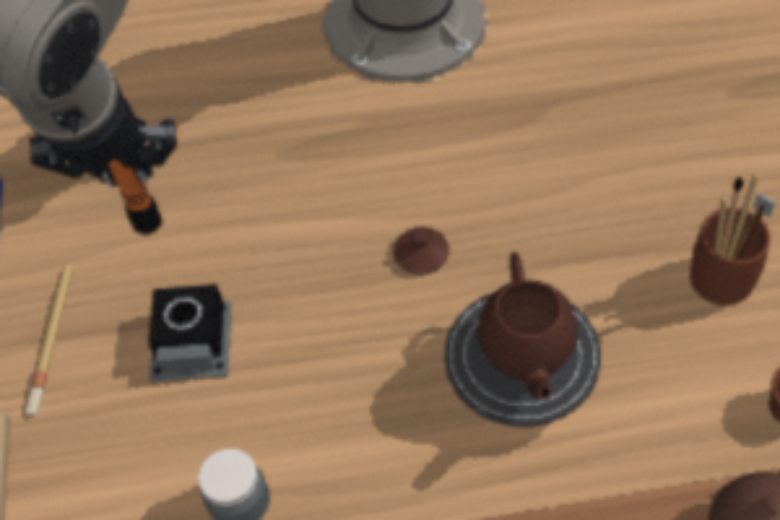

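The torch is out of the dock with the tail at the same pixel, so it hasn't slipped. Next I'll move to a view beside the pot.

```bash
python3 - <<'E'
from h import *
for P in [(.48,-.08,.37)]: print(to_tool(P,tool(np.pi/2)))
E
```

```text
(array([-67.4, 243.4, -22.6]), array([ 2.000e-04, -3.493e-01,  0.000e+00]))
```

apply_moves --pt "20 -67 20 -23 0 -0.07 0" --pt "20 -67 50 -23 0 -0.14 0" --pt "20 -67 90 -23 0 -0.21 0" --pt "20 -67 130 -23 0 -0.28 0" --pt "20 -67 170 -23 0 -0.349 0" --pt "20 -67 205 -23 0 -0.349 0" --pt "20 -67 230 -23 0 -0.349 0" --pt "20 -67 243 -23 0 -0.349 0" --pt "20 -67 243 -23 0 -0.349 0" --pt "20 -67 243 -23 0 -0.349 0" --pt "20 -67 243 -23 0 -0.349 0"

```text
clock: 14.0
tcp_pos: [0.4793, -0.0819, 0.3697]
orientation: [0.001, 1.571, -0.002]
contact_force: [0.7, -0.4, -0.6]
grip_width: 0.0235
```

```bash
cat > look.py <<'E'
from h import *
import sys
np.set_printoptions(precision=4,suppress=True)
n=sys.argv[1]
o=r.get_obs();f=grab_frame('wrist');save(f,n+'.png');print(green(f)[:1])
print(o['clock'],o['tcp_pos'],o['orientation'],o['joints'],o['grip_width'],o['contact_force'])
for l,z in [('pot_mouth',.14),('strainer',.085),('pot',.05),('wheel',0)]:
    q=pinpoint(l,'wrist')
    for x in q[:2]: print(l,round(x['confidence'],2),np.array(x['point'])*[640,400],atz(f,x['point'],z,o))
E
python3 look.py w9
```

```text
[(np.int32(1918), (np.float64(320.1225234619395), np.float64(284.88581856100103)), (np.int32(295), np.int32(259), np.int32(50), np.int32(51)))]
14.0 [ 0.4793 -0.0819  0.3697] [ 0.0014  1.5713 -0.002 ] [-0.5626  0.0281  0.6296  1.8322 -0.0168  1.2872  1.6402] 0.02354678196467758 [ 0.6574 -0.4093 -0.5681]
pot_mouth 0.56 [423.68 263.8 ] [0.6027 0.0582 0.14  ]
strainer 0.89 [409.792 277.4  ] [0.6533 0.0593 0.085 ]
pot 0.81 [408. 238.] [0.6023 0.0625 0.05  ]
pot 0.73 [395.776 231.4  ] [0.591  0.0421 0.05  ]
wheel 0.57 [394.816 232.   ] [0.6111 0.0537 0.    ]
```

View pics/w9.png

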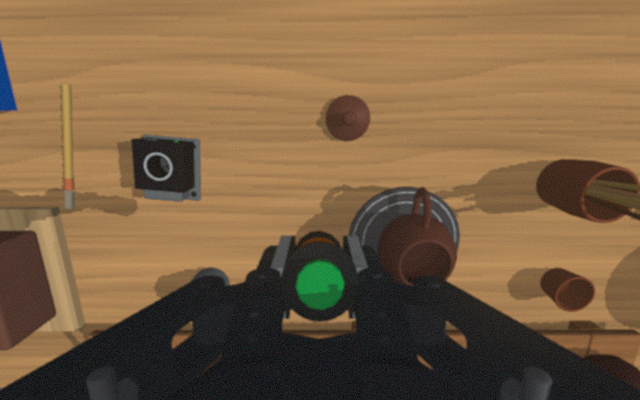

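```bash
python3 - <<'E'
from h import *
np.set_printoptions(precision=4,suppress=True)
s=grab_frame('scene');o=r.get_obs();w=grab_frame('wrist');t=grab_frame('top')
im=cv2.cvtColor(w['pixels'],cv2.COLOR_RGB2BGR);cv2.imwrite('pics/w9c.png',cv2.resize(im[170:310,340:480],None,fx=4,fy=4,interpolation=cv2.INTER_CUBIC))
im=cv2.cvtColor(s['pixels'],cv2.COLOR_RGB2BGR);cv2.imwrite('pics/s9c.png',cv2.resize(im[180:280,280:400],None,fx=5,fy=5,interpolation=cv2.INTER_CUBIC))
im=cv2.cvtColor(t['pixels'],cv2.COLOR_RGB2BGR);cv2.imwrite('pics/t9c.png',cv2.resize(im[140:240,260:360],None,fx=5,fy=5,interpolation=cv2.INTER_CUBIC))
C=np.array([.602,.059,.05])
for az in (-.1,0,.1):
    M=R.from_rotvec([0,0,az])
    print(az,'scene tip',proj(s,C+M.apply([.105,0,.086])),'hand',proj(s,C+M.apply([-.09,0,.075])),'mouth',proj(s,C+[0,0,.09]))
    print('top tip',proj(t,C+M.apply([.105,0,.086])),'hand',proj(t,C+M.apply([-.09,0,.075])),'mouth',proj(t,C+[0,0,.09]))
    print('wr hand',proj(w,C+M.apply([-.09,0,.07]),o),'mouth',proj(w,C+[0,0,.09],o))
E
```

```text
-0.1 scene tip [336.754  251.3164] hand [329.725  194.3623] mouth [332.9046 217.3961]
top tip [309.3454 154.6912] hand [304.2018 212.9788] mouth [306.489  185.5528]
wr hand [431.2346 194.2939] mouth [423.3545 263.3938]
0 scene tip [340.6333 250.8671] hand [326.7016 194.6837] mouth [332.9046 217.3961]
top tip [306.2052 154.5834] hand [306.9126 213.0772] mouth [306.489  185.5528]
wr hand [424.4303 193.9584] mouth [423.3545 263.3938]
0.1 scene tip [344.4242 250.0757] hand [323.732 195.251] mouth [332.9046 217.3961]
top tip [303.0686 154.7844] hand [309.6208 212.9053] mouth [306.489  185.5528]
wr hand [417.5651 194.287 ] mouth [423.3545 263.3938]
```

View pics/w9c.png

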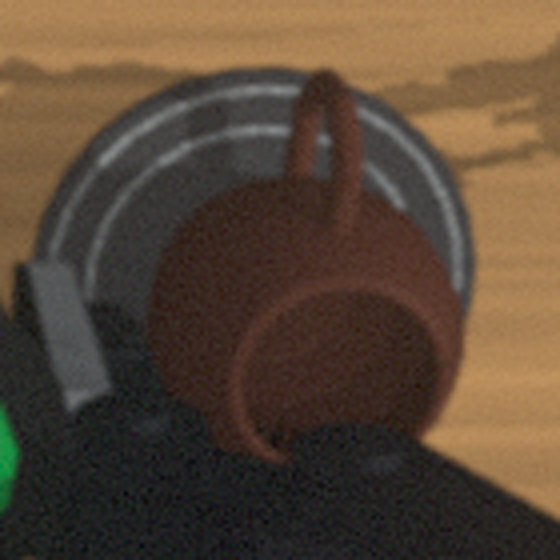

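View pics/s9c.png

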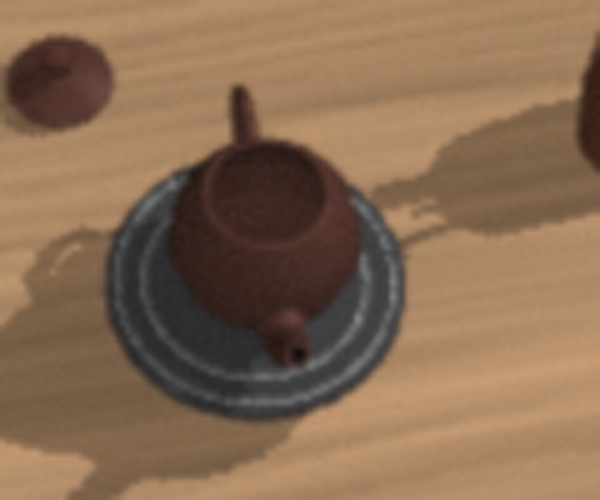

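View pics/t9c.png

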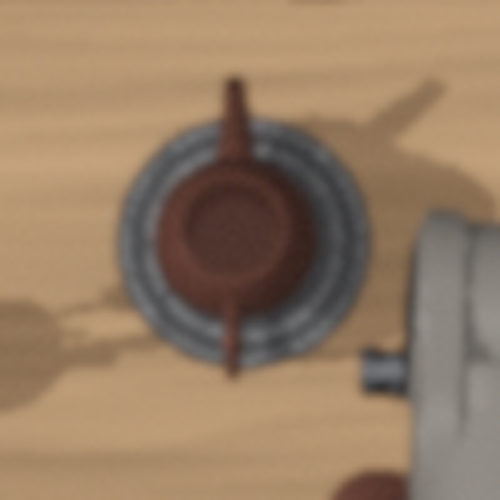

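```bash
cat > goal.py <<'E'
from h import *
np.set_printoptions(precision=4,suppress=True)
g=np.load('grasp.npz');lens,ax=g['lens'],g['ax']
def goal(M,S,back,lens=lens,ax=ax):
    u=(M-S)/np.linalg.norm(M-S)          # torch +z in world
    y=np.array([0,1.,0]); y-=u*(u@y); y/=np.linalg.norm(y)
    # tool frame: want Rt@ax=u, Rt@[0,1,0]≈y
    Rt,_=R.align_vectors(np.stack([u,y]),np.stack([ax,[0,1,0]]),weights=[1000,1])
    L=M+u*back
    return L-Rt.apply(lens),Rt.as_matrix(),L
M=np.array([.603,.058,.14]);S=np.array([.653,.058,.085])
E
python3 - <<'E'
from goal import *
o=r.get_obs();f=grab_frame('wrist')
T=np.array(f['T_tool_cam']);b=lens+ax*.132;c=f['mtx']@(T[:3,:3].T@(b-T[:3,3]));print(c[:2]/c[2],green(f)[0][1])
for back in (.10,.045):
    P,Rm,L=goal(M,S,back);print(P,L,to_tool(P,Rm,o),np.degrees(np.arccos(-Rm[2,0])))
E
```

```text
[313.1627 287.8242] (np.float64(320.15691906005225), np.float64(284.8947780678851))
[0.4828 0.0584 0.2616] [0.5357 0.058  0.214 ] (array([108. , 139. ,   3.3]), array([-0.0001, -0.3891, -0.0002])) 22.265664070468418
[0.5198 0.0584 0.2209] [0.5727 0.058  0.1733] (array([148.7, 139. ,  40.4]), array([-0.0001, -0.3891, -0.0002])) 22.265664070468418
```

apply_moves --pt "20 10 30 0 0 -0.08 0" --pt "20 20 60 0 0 -0.16 0" --pt "20 30 90 0 0 -0.24 0" --pt "20 45 115 1 0 -0.32 0" --pt "20 60 132 2 0 -0.389 0" --pt "20 80 139 3 0 -0.389 0" --pt "20 98 139 3 0 -0.389 0" --pt "20 108 139 3 0 -0.389 0" --pt "20 108 139 3 0 -0.389 0" --pt "20 108 139 3 0 -0.389 0" --pt "20 108 139 3 0 -0.389 0"

```text
clock: 15.55
tcp_pos: [0.4832, 0.0586, 0.2628]
orientation: [0.001, 1.181, 0.0]
contact_force: [0.3, -0.1, -1.0]
grip_width: 0.0238
```

```bash
python3 look.py w10; cat > ov.py <<'E'
from goal import *
import sys
n=sys.argv[1]
o=r.get_obs();R0=R.from_rotvec(o['orientation']);L=o['tcp_pos']+R0.apply(lens);u=R0.apply(ax)
Lm=R0.inv().apply(M-L)
print('lens',L,'u',u,'lean',np.degrees(np.arccos(u[2])),'joints',o['joints'])
for X in (M,S):
    d=X-L;a=d@u;print('along',a,'perp',np.linalg.norm(d-a*u))
for c,roi in (('scene',(150,270,270,400)),('top',(140,240,250,370)),('wrist',(0,400,0,640))):
    f=grab_frame(c);save(f,c+n+'.png');im=cv2.cvtColor(f['pixels'],cv2.COLOR_RGB2BGR)
    k=1 if c=='wrist' else 5
    im=cv2.resize(im[roi[0]:roi[1],roi[2]:roi[3]],None,fx=k,fy=k,interpolation=cv2.INTER_CUBIC)
    raw=im.copy()
    def pp(X): p=(proj(f,X,o)-[roi[2],roi[0]])*k; return tuple(int(v) for v in p)
    cv2.line(im,pp(L),pp(L+u*.132),(255,255,0),1);cv2.circle(im,pp(L),3,(0,255,255),-1)
    cv2.line(im,pp(L),pp(S),(0,255,0),1);cv2.circle(im,pp(M),3,(255,0,255),-1)
    v=np.array([0,1,0]);w=np.cross(u,v);w/=np.linalg.norm(w)
    for d,rad in ((0,.016),(.029,.016),(.132,.0075)):
        for a in np.linspace(0,6.28,60): cv2.circle(im,pp(L+u*d+rad*(np.cos(a)*v+np.sin(a)*w)),0,(255,255,255),-1)
    for a in np.linspace(0,6.28,60): cv2.circle(im,pp(M+.0315*np.array([np.cos(a),np.sin(a),0])),0,(255,0,255),-1)
    cv2.imwrite('pics/ov_'+c+n+'.png',im)
    q=pinpoint('torch',c);print(c,'net torch',[(round(x['confidence'],2),np.array(x['point'])*[640,400]) for x in q[:2]],'pred',proj(f,L,o))
    print(c,green(f)[:2],'pred tail',proj(f,L+u*.132,o))
E
python3 ov.py A
```

```text
[(np.int32(1936), (np.float64(319.9426652892562), np.float64(284.7639462809917)), (np.int32(295), np.int32(259), np.int32(50), np.int32(52)))]
15.55 [0.4832 0.0586 0.2628] [0.0008 1.1806 0.0002] [-0.6971 -0.0937  0.3454  2.2429  0.2736  0.6347  1.0311] 0.023763023195138212 [ 0.3425 -0.1492 -1.0233]
pot_mouth 0.6 [320.192 242.8  ] [0.6018 0.0615 0.14  ]
strainer 0.85 [319.68 239.92] [0.652  0.0612 0.085 ]
strainer 0.24 [313.728 178.8  ] [0.5575 0.0543 0.085 ]
pot 0.87 [319.68 192.32] [0.6013 0.0611 0.05  ]
wheel 0.94 [315.904 175.6  ] [0.608  0.0558 0.    ]
wheel 0.74 [108.288 225.32 ] [ 0.7035 -0.2802  0.    ]
lens [0.5356 0.0583 0.2145] u [-0.6731 -0.0007  0.7395] lean 42.31060005066457 joints [-0.6972 -0.0935  0.3452  2.244   0.2736  0.6344  1.031 ]
along -0.10047037658168301 perp 0.0004998383891289157
along -0.17480068823080616 perp 0.0005689039428579412
scene net torch [(0.7, array([330.688, 183.4  ]))] pred [328.6677 182.7606]
scene [(np.int32(9), (np.float64(323.27777777777777), np.float64(137.05555555555554)), (np.int32(321), np.int32(136), np.int32(5), np.int32(2)))] pred tail [323.0093 134.5016]
top net torch [(0.65, array([306.688, 200.8  ]))] pred [306.1687 203.1548]
top [] pred tail [305.4107 229.9919]
wrist net torch [(0.83, array([319.808, 249.8  ]))] pred [316.4594 252.7842]
wrist [(np.int32(1928), (np.float64(319.9445020746888), np.float64(284.78215767634856)), (np.int32(295), np.int32(259), np.int32(50), np.int32(51)))] pred tail [312.9622 289.3313]
```

View pics/ov_sceneA.png

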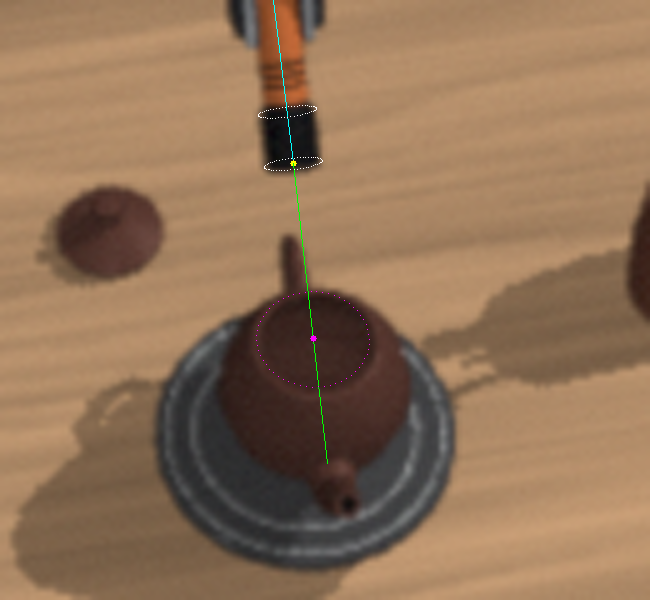

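View pics/ov_wristA.png

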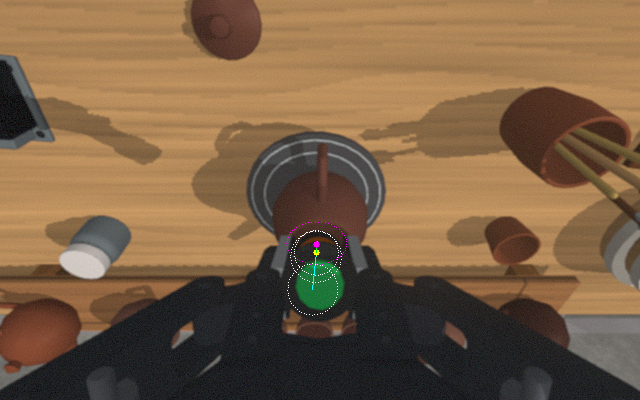

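View pics/ov_topA.png

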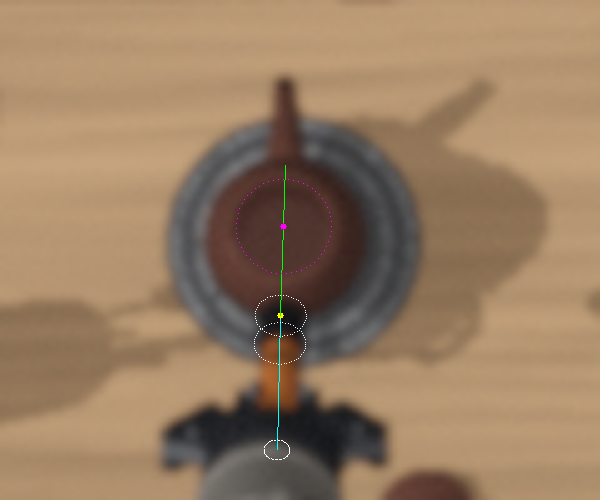

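```bash
python3 - <<'E'
from goal import *
P,Rm,L=goal(M,S,.047);print(P,L,to_tool(P,Rm))
E
```

```text
[0.5184 0.0584 0.2224] [0.5714 0.058  0.1748] (array([50. , -0.2, 18.4]), array([ 0.0003,  0.    , -0.0004]))
```

apply_moves --pt "20 10 0 3.7 0 0 0" --pt "20 20 0 7.3 0 0 0" --pt "20 30 0 11 0 0 0" --pt "20 40 0 14.7 0 0 0" --pt "20 50 0 18.4 0 0 0" --pt "20 50 0 18.4 0 0 0" --pt "20 50 0 18.4 0 0 0" --pt "20 50 0 18.4 0 0 0" --pt "20 50 0 18.4 0 0 0" --pt "20 50 0 18.4 0 0 0"

```text
clock: 17.1
tcp_pos: [0.5184, 0.0587, 0.2228]
orientation: [0.0, 1.182, 0.001]
contact_force: [-1.0, -0.1, -1.9]
grip_width: 0.0238
```

```bash
python3 ov.py B; python3 -c "
from h import *
o=r.get_obs();print(o['clock'],o['qvel'],o['tcp_pos'],o['contact_force'],o['grip_width'])"
```

```text
lens [0.5713 0.0584 0.1752] u [-0.6731 -0.0009  0.7396] lean 42.30535555368379 joints [-0.6797  0.0418  0.3914  2.2301  0.1921  0.5066  1.1285]
along -0.04730427715557192 perp 0.0004937524025368117
along -0.12163457793917411 perp 0.0005736598702396942
scene net torch [(0.6, array([330.304, 201.28 ]))] pred [330.8734 201.451 ]
scene [(np.int32(10), (np.float64(326.0), np.float64(156.7)), (np.int32(324), np.int32(155), np.int32(4), np.int32(3)))] pred tail [325.3286 154.2576]
top net torch [(0.44, array([307.776, 194.32 ]))] pred [306.4291 193.4199]
top [] pred tail [305.7244 218.7212]
wrist net torch [(0.6, array([317.632, 248.72 ]))] pred [316.4595 252.7847]
wrist [(np.int32(1923), (np.float64(319.94097763910554), np.float64(284.76989079563185)), (np.int32(295), np.int32(259), np.int32(50), np.int32(51)))] pred tail [312.9627 289.3327]
17.4 [-0.00106569  0.00086144  0.00052295  0.00070343  0.00207334 -0.00251009
 -0.00010827] [0.51837424 0.05862936 0.22249171] [-0.19497354  0.92045288 -1.69967761] 0.023303904058000875
```

View pics/ov_sceneB.png

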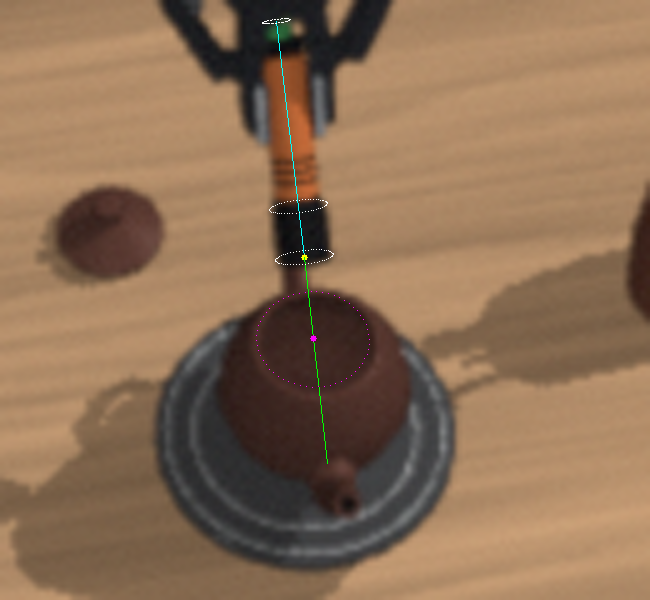

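View pics/ov_topB.png

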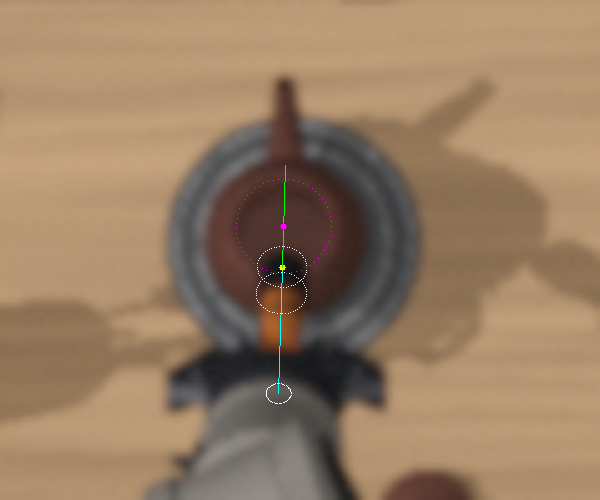

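The overlays match: the predicted lens, head and mouth outlines fall on the picture to within about 2 mm, and the arm is still. Handing in.

```bash
python3 -c "
from h import *
print(r.hand_in());o=r.get_obs();print(o['clock'],o['tcp_pos'],o['grip_width'])"
```

```text
the job is handed in; nothing more can be done
None
the job is handed in; nothing more can be done
```

I clicked the torch on in its dock and drew it out. I handed in with the gripper holding it slanted over the teapot's mouth, beam aimed down at the strainer. No verdict was reported.

- **Button:** I pushed it in with the shut fingers. They stopped at 135 mm with about 18 N, which is the fully pushed-in height and well above the 4.5 N it needs. I then let go and gripped the barrel at 70 N.
- **No slip:** the green tail stayed at the same spot in the wrist picture from the lift to the end, so the torch did not slip in the grip.
- **Final pose:**
  - The lean is 42.3°, and the lens is 47 mm short of the mouth's middle and 175 mm above the bench.
  - By my estimates, the beam line passes within 1 mm of both the mouth's middle and the strainer. The real uncertainty is a few millimetres, from the camera calibration and the torch's play in the dock.
  - The joints were nearly still and no contact showed on the way.
- **Time:** the clock read 17.4 s just before I handed in.
- **Disagreements:**
  - The wrist camera put the tail about 7 pixels (roughly 2 mm) off my prediction. I took most of this as calibration error, because the torch looked centred between the pads.
  - In the scene view, the tail was about 2 pixels off, partly hidden by the gripper.
  - The lens and head outlines matched the scene and top pictures to about 2 mm.

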